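Refit the sample chamber's hinged lid

ROBOT

A 6-joint arm with a two-finger parallel gripper is mounted at the origin on the work surface. World frame = base frame: x ahead of the robot, y to its left, z up, the work surface at z = 0. Lengths are in m, angles in degrees, forces in N, time in s.
With the tool pointing down it reaches from about 0.4 to 0.825 m from the base axis. Payload 7 kg.
Tool frame: the origin (TCP) lies at the very end of the fingers, on their centre line; the grasp point (between the pads) lies 19 mm behind it (ctrl.grasp_offset is the distance from the TCP to the grasp point, in m); z points along the fingers, y is the line along which they close (so a half turn about z gives the same grasp; the last joint's range is limited). The gripper opens to 88 mm and grips with 3 to 60 N. Pads are 19 mm wide; open, the fingers measure 130 mm over their backs; the gripper's body (78 mm by 193 mm) begins 47 mm behind the grasp point.
Start: joints at [88.356, 20.546, 0.682, 0, -70.136, -16.507], TCP at [0.21, 0.641, 0.227] pointing down, gripper open.
Joint ranges: [-176.03, 176.03], [-82.01, 121.73], [-58.28, 71.71], [-173.87, 95.51], [-174.79, -0.11], [-173.66, 173.66]. Speed limits (degrees/s): [136.94, 136.94, 172.46, 180, 180, 180].

INTERFACE

Orientations are given as [roll, pitch, yaw] about the fixed x, y, z axes, in that order (R = Rz(yaw) Ry(pitch) Rx(roll)).
In Python, from plant import ctrl gives the robot as it stands. The module is installed in compiled form; this text tells all that it offers.
- The arm moves only by the tool jog_arm, never from a script. Its argument "plan" is a list that holds one entry, the list of rows, each a list of 7 numbers: the opening, from 0 (shut) to 1 (fully open), then the shift along the tool's x, y, z in m, then the turn, a rotation vector about the tool's x, y, z in degrees. A call has 1 to 20 rows; each row is the pose to reach, as a shift and turn from the pose commanded when the call began, along the tool's axes at that moment; what a row does not reach only later rows make up. A row lasts 1/8 s, in which the tool goes at most 62.5 mm and 10.7 degrees, less where a joint would pass 70% of its speed; a pose out of reach is approached as far as the arm can. A call with a gripper value outside its range is refused whole. The fingers move at their own pace and stop on an object; the grip force is fixed at half the most. Time passes only in rows, so rows that repeat a pose let the fingers close. It gives the time, the measured TCP pose, the force, the opening and the grip force at its end, in the units of the state.
- ctrl.get_obs(): the state, without advancing time (a new reading comes with each control period).
- ctrl.snapshot(name): name is "side" or "top"; returns a dict with "image" (480x640x3 uint8, red, green, blue), "vertical_fov" (degrees; the focal length in pixels is half the picture's height over the tangent of half this angle, whatever the lens; pixels are square), "cx", "cy" (the principal point, pixels), "k1" (the pictures are not rectified: a ray, as slopes to the right and down, at radius r is drawn at 1 + k1 r^2 times it, then the intrinsics apply), "R" (3x3) and "t" (3): a world point X has camera coordinates R X + t. Camera axes: x right, y down, z forward; pixel columns grow to the right and rows downward; lengths in m; the calibration is good to about 2 mm. A picture is of the moment at which its call begins. There is no depth.
- ctrl.close_job(): hands the job in; it is judged then, once.
The state is a dict: "clock": time; "joint_pos": joint angles; "qvel": joint speeds; "tau": joint torques, N m; "tool_pos": TCP position; "orientation": TCP orientation; "force": force on the tool from outside, world axes, zero at the start; "moment": the same for the moment, N m; "opening": finger opening in m; "gripper_force": force on a finger pad.
Only numpy, scipy, OpenCV 4.12 (cv2) and the standard library are available. Lean on these libraries where they do the work, as an engineer would, in place of code of your own. Each camera call takes 0.05 s, during which the arm holds its last target. There are 200 camera calls.

TASK

Put the lid that has the hinge knuckles back on the sample chamber, so that its knuckles drop into the gaps between the chamber's knuckles and it sits flat and closed. Then push the loose hinge pin along its channel and through all the knuckles until its head is fully home against the hinge. Leave everything else on the bench where it is.

Things in the scene. Friction and masses are not known exactly. Their poses are not given: they have to be found in the camera images.
- chamber: White open-topped sample chamber, fixed: 100 mm (its x) by 150 mm (its y), rim 70 mm high, walls 5 mm. Origin: centre of its underside; the robot is on its -x side. Along its +x wall is its half of an aluminium hinge with four knuckles; a straight channel holding the pin runs on from the hinge's +y end.
- hinge_mid (a point): Middle of the chamber's hinge axis, at x = +64, y = 0, z = 70 mm in the chamber's frame; the axis is along y. Knuckles at y = -63, -21, +21, +63 mm, each 17 mm long, 24 x 24 mm outside, 14 x 14 mm bore; three open gaps of 25 mm between them take the lid's knuckles. The hinge ends at y = -71.5 and +71.5 mm.
- channel_end (a point): Floor of the pin channel at its open far end, at x = +64, y = +275, z = 64 mm in the chamber's frame. The channel runs from y = +71.5 to +275 mm in line with the bores: 14 mm wide inside, 22 mm outside, floor at z = 64 mm (1 mm above the bottom of the bores), walls up to z = 73 mm, open above.
- lid: White loose lid with hinge knuckles on its +x edge, right way up on the bench, 0.3 kg. Origin: centre of the face that sits on the rim, 12 mm above the bench at the start. Seated: origin at (0, 0, 70 mm) in the chamber's frame, axes as the chamber's, about 2 mm play in x and y. Plate 5 mm thick, 150 mm in y, x -56 to +48 mm; front lip (x -56 to -52 mm) hangs 12 mm down, outside the chamber.
- lid_handle (a point): Centre of the lid's black bar handle, 38 mm above the lid's origin: a square bar 14 x 14 mm, 80 mm long along the lid's y, with 26 mm clear below it.
- lid_hinge (a point): Middle of the lid's hinge axis, at x = +64, y = 0, z = 0 in the lid's frame; axis along y. Three knuckles at y = -42, 0, +42 mm, each 17 mm long (13 mm at the bottom), 24 x 24 mm outside, 14 x 14 mm bore. On the seated lid this point meets hinge_mid.
- pin: Loose steel hinge pin in the channel, 0.15 kg. Origin: on the shaft's axis at the shoulder where the head begins; axis along its y, parallel to the chamber's, tip to -y. Shaft 10 mm thick, 158 mm long, last 12 mm tapered to 4 mm. The tip starts 2 to 27 mm short of the hinge. Fully home: head against the end knuckle, origin at y = +71.5 mm in the chamber's frame, tip out at the other end.
- pin_head (a point): Middle of the flat back of the pin's head, 16 mm behind the pin's origin (+y) and 14.5 mm above its axis. The head is T-shaped: lower part 12 mm wide, 5 mm below to 7 mm above the axis, riding in the channel; upper part 26 mm wide, 7 to 22 mm above the axis, clear above the channel's walls. In the channel the axis is at z = 69 mm.
- cover: Plain white cover of other equipment, with the same bar handle, 120 x 150 mm, lips all round and NO hinge knuckles, loose on the bench. Origin: centre of the plate's underside, 12 mm above the bench. It and the lid may lie either way round, left or right of the chamber. To be left alone.
- beaker: Glass beaker, 68 mm wide, 80 mm high. Origin: underside. Leave alone.
- jar: Amber glass jar, 56 mm wide, 65 mm high. Origin: underside. Leave alone.
- screwdriver: Screwdriver, 170 mm long, lying on the bench. Leave alone.
- washbottle: White plastic bottle, 60 mm wide, 120 mm high. Origin: underside. Leave alone.
- gradcyl: Glass measuring cylinder, 185 mm high on a 72 mm foot. Origin: underside. Leave alone.
- spatula: Spatula, 180 mm long, lying on the bench. Leave alone.
Things that resemble listed ones, but are neither listed nor needed, are in the scene too. Leave any pink look-alike of the lid alone.

How it is judged (in metres and radians):
On the way, in this order (a step that is already met when the one before it is completed fails the run):
1. the lid sits flat on the chamber with its knuckles between the chamber's (x of lid in the frame of chamber between -0.004 and 0.004 m and y of lid in the frame of chamber between -0.004 and 0.004 m and z of lid in the frame of chamber between 0.066 and 0.073 m and angle between the y axis of lid and the y axis of chamber, either way round below 0.06 rad and angle between lid's own z axis and vertical below 0.04 rad), for 0.2 s.
2. the pin is through all the knuckles with its head home (y of pin in the frame of chamber between 0.066 and 0.0755 m and x of pin in the frame of chamber between 0.058 and 0.07 m and z of pin in the frame of chamber between 0.064 and 0.076 m and angle between the y axis of pin and the y axis of chamber, either way round below 0.06 rad), for 0.2 s.
At the end, for the whole second after the job is handed in: The hinged lid lies on the chamber's rim (within 4 mm in x and y, 4 mm low or 3 mm high, turned less than 0.06 rad and tilted less than 0.04 rad), the pin lies along the hinge axis (within 6 mm and 0.06 rad) with its head no more than 4 mm short of the end knuckle, and both are at rest (all of step 1 and all of step 2 and linear speed of each of lid, pin below 0.01 m/s); the robot touches nothing.
It fails at once if the plain cover is moved more than 40 mm (distance of cover from where it was at the start of the episode above 0.04 m).
It fails at once if another bystander (beaker, jar, bottle, measuring cylinder, screwdriver, spatula) is moved more than 40 mm (distance of any of beaker, jar, screwdriver, washbottle, gradcyl, spatula from where it was at the start of the episode above 0.04 m).
It fails at once if the beaker, jar, bottle or measuring cylinder is tipped over (angle between any of beaker, jar, washbottle, gradcyl's own z axis and vertical above 0.5 rad).
It also fails if it takes over 64 s, if anything falls off the work surface, if the arm or the gripper's body presses on something with over 40 N, if the wrist force passes 120 N, or if a joint passes its speed limit or range.

## Working session

There is one attempt and no reset: what is moved stays moved. The work goes in short steps, Python scripts to look and compute and a tool call to move; the robot and the scene stay as the last step left them, time stands still between calls to the robot, and variables do not carry over. Pictures are saved under pics/ and viewed, at most 10 in all, crops included, and the job is handed in when it is done.

Besides the shell and the picture viewer there is one more tool, called after "Emit:" by a JSON object that holds its "name" and its "arguments", one argument or row to a line. jog_arm: Moves the arm, as the interface text tells. Its arguments: {"type":"object","properties":{"plan":{"type":"array","items":{"type":"array","items":{"type":"array","items":{"type":"number"}}}}},"required":["plan"]}

```bash
mkdir -p pics
cat > h.py <<'E'
import numpy as np, cv2, pickle
from plant import ctrl
def snap(n):
    s=ctrl.snapshot(n); s['image']=np.array(s['image']); return s
def K(s):
    f=240/np.tan(np.radians(s['vertical_fov'])/2); return np.array([[f,0,s['cx']],[0,f,s['cy']],[0,0,1]])
def D(s): 
    return np.array([s['k1'],0,0,0,0],float)
def proj(s,P):
    R=np.array(s['R'],float);t=np.array(s['t'],float)
    return cv2.projectPoints(np.array(P,float).reshape(-1,1,3),cv2.Rodrigues(R)[0],t,K(s),D(s))[0][:,0]
def at(s,uv,z):
    R=np.array(s['R'],float);t=np.array(s['t'],float)
    n=cv2.undistortPoints(np.array(uv,float).reshape(-1,1,2),K(s),D(s))[:,0]
    d=np.c_[n,np.ones(len(n))]@R; c=-R.T@t
    return c+d*((z-c[2])/d[:,2])[:,None]
def save(s,p,crop=None,k=1):
    im=s['image'][:,:,::-1]
    if crop: a,b,c,d=crop; im=im[b:d,a:c]
    cv2.imwrite(p,cv2.resize(im,None,fx=k,fy=k,interpolation=cv2.INTER_CUBIC))
E
python3 - <<'E'
from h import *
for n in('top','side'):
    s=snap(n); save(s,f'pics/{n}0.png'); pickle.dump(s,open(n+'0.pkl','wb'))
    R=np.array(s['R']);print(n,s['vertical_fov'],s['k1'],-R.T@np.array(s['t']),R.round(2).tolist())
print(ctrl.get_obs())
E
```

```text
top 42.40238487761081 -0.18340694228575935 [ 0.28772067 -0.05897789  1.32920747] [[0.02, -1.0, 0.01], [-0.99, -0.02, -0.16], [0.16, -0.01, -0.99]]
side 50.987016472068625 -0.09996241448365524 [ 0.2956072  -0.87420223  0.89051963] [[0.97, -0.26, -0.0], [-0.18, -0.67, -0.72], [0.19, 0.69, -0.7]]
{'clock': 0.1, 'joint_pos': array([ 8.83553315e+01,  2.05879197e+01,  6.37280615e-01, -1.58416348e-02,
       -7.01364401e+01, -1.65074419e+01]), 'qvel': array([ 0.01696718, -0.03293444,  0.02625424,  0.03017658, -0.05924902,
        0.0171004 ]), 'tau': array([-1.43885976e-03, -5.84162807e+01,  2.93747270e+01,  7.01555640e+00,
        1.01020015e-02, -5.58214424e-05]), 'tool_pos': array([0.2101846 , 0.64096605, 0.22570246]), 'orientation': array([ 1.79912278e+02, -1.04656746e-02, -1.81574964e+01]), 'force': array([-0.08603551, -0.07707732, -0.26290827]), 'moment': array([ 0.00623945,  0.02522045, -0.00299804]), 'gripper_force': 0.0, 'opening': 0.08754172364131492}
```

View pics/top0.png

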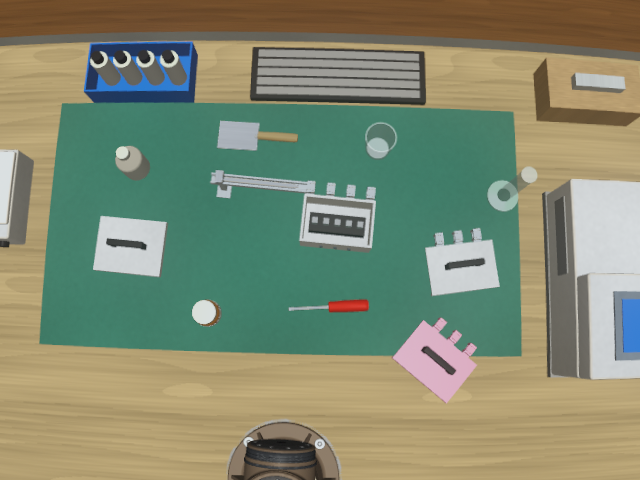

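View pics/side0.png

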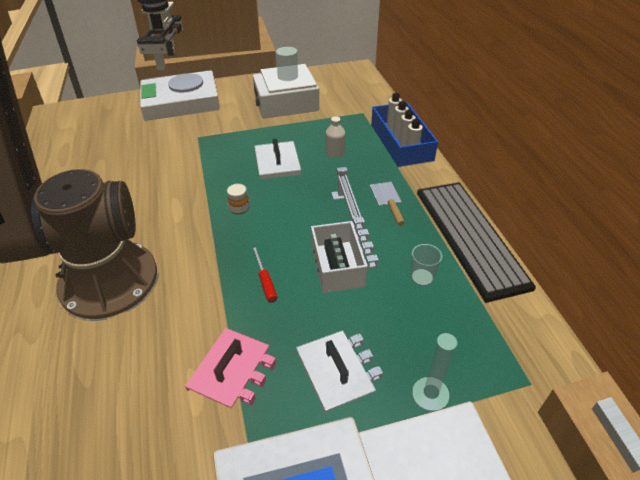

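Candidates for the lid, in top pixels:
- (463,266): white with three metal knuckles at its far edge.
- (130,246): plain white cover, no knuckles.
- (435,360): pink look-alike.

By the description the lid is (463,266). I'll check it in a close crop, together with the chamber and pin.

Run:
```python
from h import *
t=pickle.load(open('top0.pkl','rb'));s=pickle.load(open('side0.pkl','rb'))
f=lambda s,a,b,w,h,k:cv2.resize(s['image'][b:b+h,a:a+w,::-1],None,fx=k,fy=k,interpolation=cv2.INTER_CUBIC)
cv2.imwrite('pics/lid.png',np.hstack([f(t,420,220,80,80,5),f(s,290,320,100,100,4)]))
cv2.imwrite('pics/ch.png',f(t,205,160,180,100,4.4))
```

```text
(no output)
```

View pics/lid.png

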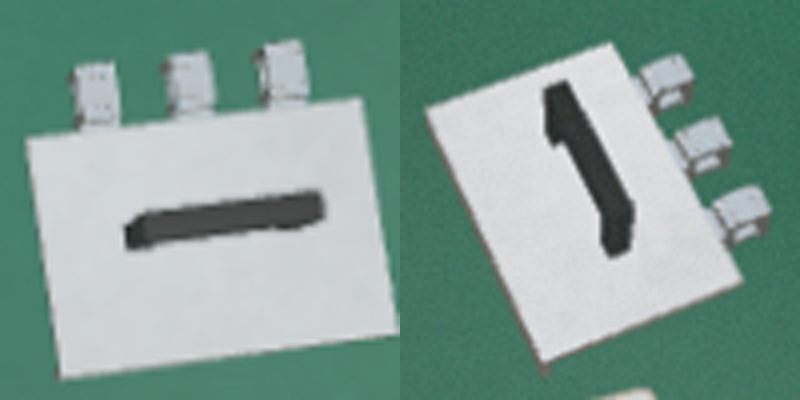

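View pics/ch.png

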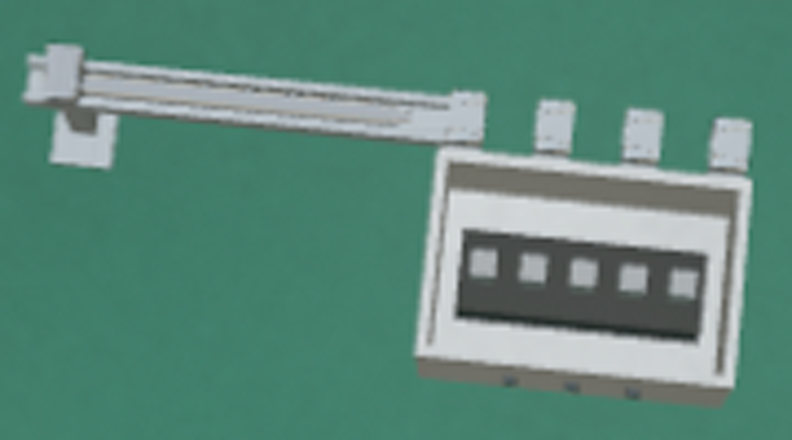

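The left-hand crop shows three metal knuckles on the lid at top (439–477, 237), so the choice stands. The pin's head is at the far end of the channel, near top (219,176), and its tip is about 19 mm short of the hinge. Next I'll fit the poses.

```bash
cat >> h.py <<'E'
from scipy.optimize import least_squares
def W(p,q):
    q=np.array(q,float); c,s=np.cos(p[2]),np.sin(p[2])
    return np.c_[p[0]+c*q[:,0]-s*q[:,1],p[1]+s*q[:,0]+c*q[:,1],q[:,2]]
def fit(obs,p0):  # obs: list of (cam, pixels, local pts with world z)
    f=lambda p:np.concatenate([(proj(s,W(p,q))-np.array(uv)).ravel() for s,uv,q in obs])
    r=least_squares(f,p0); print('fit',r.x[:2].round(4),np.degrees(r.x[2]).round(2),'res',r.fun.round(1)); return r.x
def un(l,k,o): return (np.array(l,float)+.5)/k-.5+np.array(o)
def rot(rpy):
    from scipy.spatial.transform import Rotation as Ro
    return Ro.from_euler('xyz',rpy,degrees=True)
def go(pos,yaw):
    "shift and turn in tool axes from the measured pose to pos, tool down with given yaw"
    from scipy.spatial.transform import Rotation as Ro
    o=ctrl.get_obs(); R=rot(o['orientation']); T=rot([180,0,yaw])
    print('shift',R.inv().apply(np.array(pos)-o['tool_pos']).round(4),'turn',(R.inv()*T).as_rotvec(degrees=True).round(2))
E
python3 - <<'E'
from h import *
t=pickle.load(open('top0.pkl','rb'));s=pickle.load(open('side0.pkl','rb'))
q=np.array([[48,75,17],[48,-75,17],[-56,-75,17],[-56,75,17]])/1e3
tl=un([[27,138],[362,98],[400,333],[62,380]],5,(420,220)); sl=un([[212,42],[342,282],[143,362],[27,108]],4,(290,320))
L=[fit([(t,tl,q)],[.45,-.3,0]),fit([(s,sl,q)],[.45,-.3,0]),fit([(t,tl,q),(s,sl,q)],[.45,-.3,0])]
c=np.array([[50,75,70],[50,-75,70],[-50,-75,70],[-50,75,70]])/1e3
C=fit([(t,un([[438,148],[752,178],[735,388],[417,358]],4.4,(205,160)),c)],[.5,0,0])
print('side pred rim',proj(s,W(C,c)).round(1).tolist())
h=at(t,un([[48,72],[82,72]],4.4,(205,160)),.091); tip=at(t,un([[410,118]],4.4,(205,160)),.069)
R=lambda w:(np.array(w)[:, :2]-C[:2])@np.array([[np.cos(C[2]),-np.sin(C[2])],[np.sin(C[2]),np.cos(C[2])]])
print('head/tip in chamber',R(h),R(tip))
for n,uv,z in(('cyl',(503,196),0),('cyltop',(529,176),.185),('wash',(138,170),0),('wtop',(122,153),.12),('beaker',(377,148),0)): print(n,at(t,[uv],z).round(3))
print('handle',W(L[2],[[0,0,.05]]))
go([.45,.3,.3],0)
E
```

```text
fit [ 0.4537 -0.3759] 8.22 res [ 0.1  0.3 -0.1  0.  -0.1  0.1  0.2 -0.4]
fit [ 0.4558 -0.3756] 7.82 res [ 0.1  0.   0.3 -0.1 -0.2 -0.1 -0.2  0.1]
fit [ 0.4548 -0.3758] 8.03 res [ 0.1 -0.4 -0.1 -0.4 -0.3 -0.3  0.  -1.  -0.4  0.2 -0.1 -0.  -0.5  0.2
 -0.7  0.4]
fit [ 0.5352 -0.103 ] -4.17 res [-0.1  0.4  0.   0.3  0.1 -0.3 -0.1 -0.3]
side pred rim [[350.7, 220.7], [366.3, 266.2], [321.6, 272.7], [309.7, 226.2]]
head/tip in chamber [[0.06522629 0.2609991 ]
 [0.06668405 0.24490204]] [[0.06436904 0.08973278]]
cyl [[ 0.614 -0.477  0.   ]]
cyltop [[ 0.611 -0.473  0.185]]
wash [[0.655 0.346 0.   ]]
wtop [[0.658 0.347 0.12 ]]
beaker [[ 0.717 -0.191  0.   ]]
handle [[ 0.45484393 -0.37578164  0.05      ]]
shift [ 0.3341  0.2494 -0.0739] turn [  0.09   0.   -18.16]
```

Emit:
{"name": "jog_arm", "arguments": {
  "plan": [
    [[1, 0.334, 0.249, -0.074, 0, 0, 63.8], [1, 0.334, 0.249, -0.074, 0, 0, 63.8], [1, 0.334, 0.249, -0.074, 0, 0, 63.8], [1, 0.334, 0.249, -0.074, 0, 0, 63.8], [1, 0.334, 0.249, -0.074, 0, 0, 63.8], [1, 0.334, 0.249, -0.074, 0, 0, 63.8], [1, 0.334, 0.249, -0.074, 0, 0, 63.8], [1, 0.55, 0.89, -0.074, 0, 0, 63.8], [1, 0.55, 0.89, -0.074, 0, 0, 63.8], [1, 0.55, 0.89, -0.074, 0, 0, 63.8], [1, 0.55, 0.89, -0.074, 0, 0, 63.8], [1, 0.55, 0.89, -0.074, 0, 0, 63.8], [1, 0.55, 0.89, -0.074, 0, 0, 63.8], [1, 0.55, 0.89, -0.074, 0, 0, 63.8], [1, 0.55, 0.89, -0.074, 0, 0, 63.8], [1, 0.55, 0.89, -0.074, 0, 0, 63.8], [1, 0.55, 0.89, -0.074, 0, 0, 63.8], [1, 0.55, 0.89, -0.074, 0, 0, 63.8], [1, 0.55, 0.89, -0.074, 0, 0, 63.8], [1, 0.55, 0.89, -0.074, 0, 0, 63.8]]
  ]
}}

```text
clock: 2.6
tool_pos: [0.4552, -0.3757, 0.2999]
orientation: [179.9, 0.0, -82.0]
force: [-0.1, 0.6, -0.1]
opening: 0.0875
gripper_force: 0.0
```

Run:
```python
from h import *
go([.4548,-.3758,.031],-81.97); print(ctrl.get_obs()['joint_pos'].round(1))
```

```text
shift [3.000e-04 2.000e-04 2.689e-01] turn [ 0.06  0.05 -0.04]
[-20.6  10.4  -3.6  -0.  -76.   28.6]
```

Emit:
{"name": "jog_arm", "arguments": {
  "plan": [
    [[1, 0, 0, 0.06, 0, 0, 0], [1, 0, 0, 0.12, 0, 0, 0], [1, 0, 0, 0.18, 0, 0, 0], [1, 0, 0, 0.22, 0, 0, 0], [1, 0, 0, 0.245, 0, 0, 0], [1, 0, 0, 0.26, 0, 0, 0], [1, 0, 0, 0.268, 0, 0, 0], [1, 0, 0, 0.268, 0, 0, 0], [0, 0, 0, 0.268, 0, 0, 0], [0, 0, 0, 0.268, 0, 0, 0], [0, 0, 0, 0.268, 0, 0, 0], [0, 0, 0, 0.268, 0, 0, 0], [0, 0, 0, 0.268, 0, 0, 0], [0, 0, 0, 0.268, 0, 0, 0], [0, 0, 0, 0.268, 0, 0, 0], [0, 0, 0, 0.268, 0, 0, 0]]
  ]
}}

```text
clock: 4.6
tool_pos: [0.4557, -0.3756, 0.0325]
orientation: [180.0, 0.0, -81.9]
force: [0.0, 0.1, -1.0]
opening: 0.0136
gripper_force: 30.1
```

Emit:
{"name": "jog_arm", "arguments": {
  "plan": [
    [[0, 0, 0, -0.02, 0, 0, 0], [0, 0, 0, -0.06, 0, 0, 0], [0, 0, 0, -0.11, 0, 0, 0], [0, 0, 0, -0.17, 0, 0, 0], [0, -0.03, -0.014, -0.17, 0, 0, 1.5], [0, -0.07, -0.032, -0.17, 0, 0, 4], [0, -0.12, -0.055, -0.17, 0, 0, 6], [0, -0.17, -0.078, -0.17, 0, 0, 8], [0, -0.21, -0.096, -0.17, 0, 0, 10], [0, -0.24, -0.11, -0.17, 0, 0, 11.5], [0, -0.2587, -0.117, -0.16, 0, 0, 12.2], [0, -0.2587, -0.117, -0.13, 0, 0, 12.2], [0, -0.2587, -0.117, -0.11, 0, 0, 12.2], [0, -0.2587, -0.117, -0.11, 0, 0, 12.2], [0, -0.2587, -0.117, -0.11, 0, 0, 12.2]]
  ]
}}

```text
clock: 6.48
tool_pos: [0.5356, -0.1032, 0.1431]
orientation: [-180.0, -0.0, -94.2]
force: [1.0, 0.3, -3.2]
opening: 0.0136
gripper_force: 30.0
```

Run:
```python
from h import *
t=snap('top');s=snap('side')
for n,x in(('t1',t),('s1',s)): pickle.dump(x,open(n+'.pkl','wb'))
f=lambda s,a,b,w,h,k:cv2.resize(s['image'][b:b+h,a:a+w,::-1],None,fx=k,fy=k,interpolation=cv2.INTER_CUBIC)
cv2.imwrite('pics/hov.png',np.hstack([f(t,290,170,100,100,4),f(s,290,180,100,100,4)]))
```

```text
(no output)
```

View pics/hov.png

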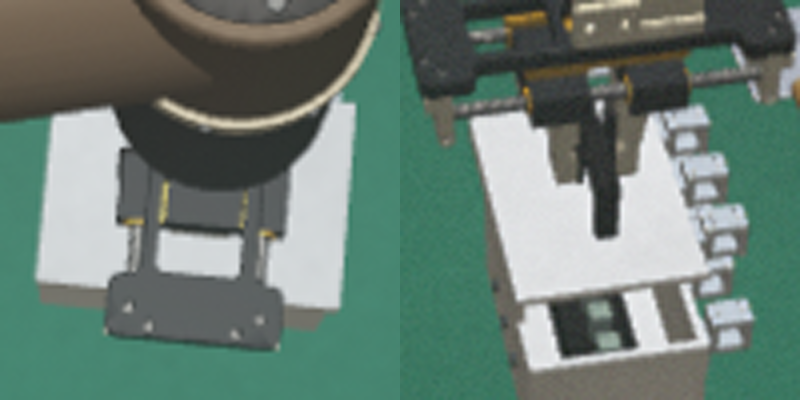

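In the top view the lid's corners are at crop (52,113), (356,103), (340,308) and (38,279). In the side view the chamber's near rim is at (530,368) and (707,340), with the lid hovering over it. Fitting both now.

Run:
```python
from h import *
t=pickle.load(open('t1.pkl','rb'));s=pickle.load(open('s1.pkl','rb'))
z=.1276
q=np.array([[48,75],[48,-75],[-56,-75],[-56,75]])/1e3; q=np.c_[q,np.full(4,z)]
tu=un([[52,113],[356,103],[340,308],[38,279]],4,(290,170)); su=un([[308,276],[117,299],[70,117]],4,(290,180))
p0=[.535,-.103,-.07]
a=(t,tu,q); b=(s,su,q[[1,2,3]])
fit([a],p0);fit([b],p0);fit([a,b],p0)
c=np.array([[50,75,70],[50,-75,70],[-50,-75,70],[-50,75,70]])/1e3
ca=(t,un([[438,148],[752,178],[735,388],[417,358]],4.4,(205,160)),c); cb=(s,un([[307,340],[130,368]],4,(290,180)),c[[1,2]])
fit([ca],p0);fit([cb],p0);fit([ca,cb],p0)
```

```text
fit [ 0.5295 -0.1032] -1.51 res [-0.3 -5.7 -1.3  0.5  1.1  0.7  0.4  4.3]
fit [ 0.5356 -0.1038] -4.66 res [ 0.4 -0.2 -0.3  0.6 -0.  -0.5]
fit [ 0.5314 -0.1033] -2.21 res [ 0.1 -7.  -0.9  0.1  0.8  0.2  0.2  2.9 -0.4 -0.9 -0.6  1.4 -3.   0.5]
fit [ 0.5352 -0.103 ] -4.17 res [-0.1  0.4  0.   0.3  0.1 -0.3 -0.1 -0.3]
fit [ 0.536  -0.0993] -3.3 res [ 0.1 -0.  -0.1  0. ]
fit [ 0.5356 -0.1023] -3.96 res [-0.5  0.3 -0.4  0.  -0.1 -0.6 -0.3 -0.4  0.   1.2 -0.4  0.9]
```

Emit:
{"name": "jog_arm", "arguments": {
  "plan": [
    [[0, -0.0007, 0, 0.01, 0, 0, 0], [0, -0.0007, 0, 0.02, 0, 0, 0], [0, -0.0007, 0, 0.028, 0, 0, 0], [0, -0.0007, 0, 0.034, 0, 0, 0], [0, -0.0007, 0, 0.04, 0, 0, 0], [0, -0.0007, 0, 0.045, 0, 0, 0], [0, -0.0007, 0, 0.049, 0, 0, 0], [0, -0.0007, 0, 0.052, 0, 0, 0], [0, -0.0007, 0, 0.052, 0, 0, 0], [0, -0.0007, 0, 0.052, 0, 0, 0]]
  ]
}}

```text
clock: 7.82
tool_pos: [0.5356, -0.1024, 0.0907]
orientation: [-180.0, 0.0, -94.2]
force: [2.3, 0.2, -4.2]
opening: 0.0138
gripper_force: 30.0
```

Run:
```python
from h import *
s=snap('side'); pickle.dump(s,open('s2.pkl','wb'))
save(s,'pics/seat.png',(295,190,395,290),6)
```

```text
(no output)
```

View pics/seat.png

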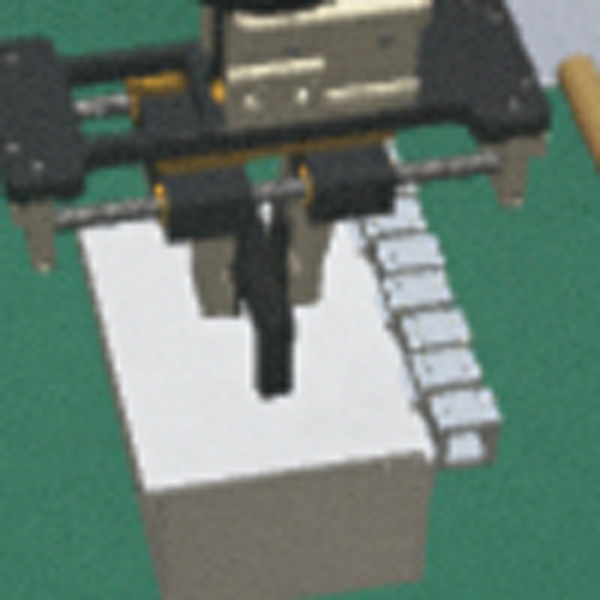

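The lid sits flat with all seven knuckles interleaved (right edge, crop (385,210)–(465,440)). I'll release it and go behind the pin head.

Emit:
{"name": "jog_arm", "arguments": {
  "plan": [
    [[1, 0, 0, 0, 0, 0, 0], [1, 0, 0, 0, 0, 0, 0], [1, 0, 0, 0, 0, 0, 0], [1, 0, 0, 0, 0, 0, 0], [1, 0, 0, -0.03, 0, 0, 0], [1, 0, 0, -0.08, 0, 0, 0], [1, 0, 0, -0.12, 0, 0, 0], [0, -0.06, -0.014, -0.12, 0, 0, 0], [0, -0.12, -0.028, -0.12, 0, 0, 0], [0, -0.18, -0.042, -0.12, 0, 0, 0], [0, -0.24, -0.056, -0.12, 0, 0, 0], [0, -0.29, -0.064, -0.12, 0, 0, 0], [0, -0.29, -0.064, -0.08, 0, 0, 0], [0, -0.29, -0.064, -0.05, 0, 0, 0], [0, -0.29, -0.064, -0.05, 0, 0, 0]]
  ]
}}

```text
clock: 9.75
tool_pos: [0.6185, 0.1815, 0.138]
orientation: [179.7, -0.2, -94.1]
force: [-0.2, 0.5, -0.1]
opening: 0.0093
gripper_force: 0.0
```

Run:
```python
from h import *
t=snap('top');s=snap('side')
for n,x in(('t3',t),('s3',s)): pickle.dump(x,open(n+'.pkl','wb'))
f=lambda s,a,b,w,h,k:cv2.resize(s['image'][b:b+h,a:a+w,::-1],None,fx=k,fy=k,interpolation=cv2.INTER_CUBIC)
cv2.imwrite('pics/p3.png',np.hstack([f(t,195,150,200,150,2),f(s,310,150,100,75,4)]))
cv2.imwrite('pics/p3.png',np.hstack([f(t,295,170,90,90,4.4),f(s,305,140,90,90,4.4)]))
print(ctrl.get_obs()['tool_pos'])
```

```text
[0.62071969 0.18217739 0.14148994]
```

View pics/p3.png

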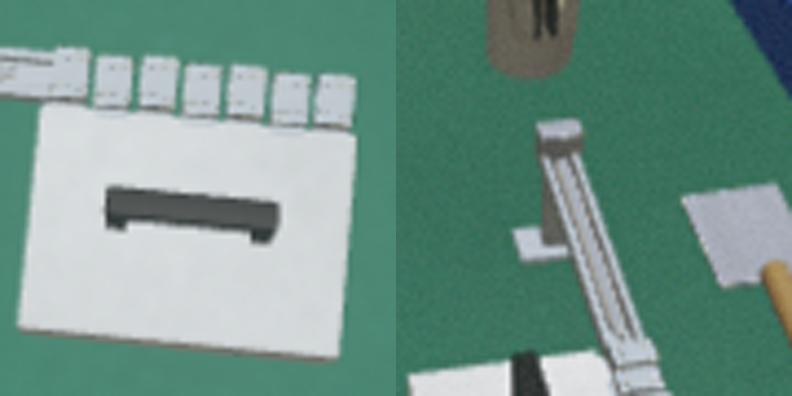

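The lid is still seated after release. The pin head is at the channel's far end (side crop (560,135)) with the tool behind it. I'll lower and push.

Emit:
{"name": "jog_arm", "arguments": {
  "plan": [
    [[0, 0, 0, 0.04, 0, 0, 0], [0, 0, 0, 0.06, 0, 0, 0], [0, 0, 0, 0.063, 0, 0, 0], [0, 0, 0, 0.063, 0, 0, 0], [0, 0.01, 0, 0.063, 0, 0, 0], [0, 0.018, 0, 0.063, 0, 0, 0], [0, 0.024, 0, 0.063, 0, 0, 0], [0, 0.032, 0, 0.063, 0, 0, 0], [0, 0.04, 0, 0.063, 0, 0, 0], [0, 0.05, 0, 0.063, 0, 0, 0], [0, 0.06, 0, 0.063, 0, 0, 0], [0, 0.07, 0, 0.063, 0, 0, 0], [0, 0.08, 0, 0.063, 0, 0, 0], [0, 0.09, 0, 0.063, 0, 0, 0], [0, 0.1, 0, 0.063, 0, 0, 0], [0, 0.11, 0, 0.063, 0, 0, 0], [0, 0.11, 0, 0.063, 0, 0, 0]]
  ]
}}

```text
clock: 11.98
tool_pos: [0.6119, 0.0714, 0.0774]
orientation: [180.0, -0.0, -94.2]
force: [0.1, -0.0, -0.2]
opening: 0.0003
gripper_force: 0.0
```

Emit:
{"name": "jog_arm", "arguments": {
  "plan": [
    [[0, 0.01, 0, 0, 0, 0, 0], [0, 0.02, 0, 0, 0, 0, 0], [0, 0.03, 0, 0, 0, 0, 0], [0, 0.04, 0, 0, 0, 0, 0], [0, 0.05, 0, 0, 0, 0, 0], [0, 0.06, 0, 0, 0, 0, 0], [0, 0.067, 0, 0, 0, 0, 0], [0, 0.073, 0, 0, 0, 0, 0], [0, 0.078, 0, 0, 0, 0, 0], [0, 0.081, 0, 0, 0, 0, 0], [0, 0.083, 0, 0, 0, 0, 0], [0, 0.083, 0, 0, 0, 0, 0]]
  ]
}}

```text
clock: 13.48
tool_pos: [0.6063, -0.0084, 0.0776]
orientation: [-180.0, 0.1, -94.2]
force: [-2.2, 10.7, 1.7]
opening: 0.0003
gripper_force: 5.4
```

Run:
```python
from h import *
t=snap('top');s=snap('side')
f=lambda s,a,b,w,h,k:cv2.resize(s['image'][b:b+h,a:a+w,::-1],None,fx=k,fy=k,interpolation=cv2.INTER_CUBIC)
cv2.imwrite('pics/p4.png',np.hstack([f(t,295,170,90,90,4.4),f(s,320,170,90,90,4.4)]))
print(ctrl.get_obs()['force'])
```

```text
[-1.70188999 10.06264989  1.89586144]
```

View pics/p4.png

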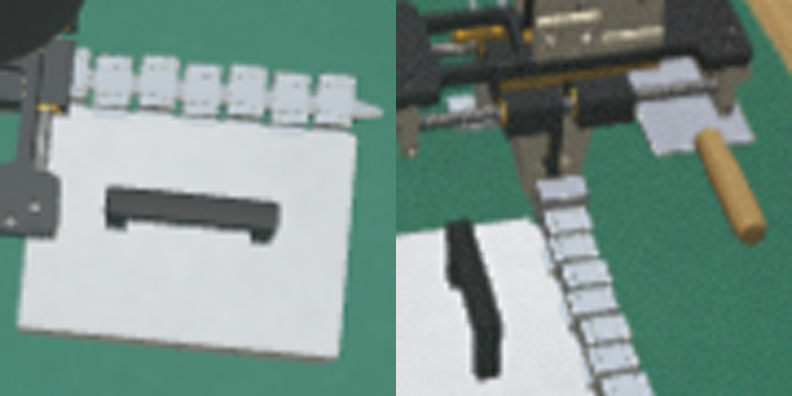

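The tip shows out past the end knuckle (top crop (383,112)) by about 14 mm of the expected 15 mm, and the force has risen to 11 N. I'll push a little more to confirm the pin is home, then back off.

Emit:
{"name": "jog_arm", "arguments": {
  "plan": [
    [[0, 0.002, 0, 0, 0, 0, 0], [0, 0.004, 0, 0, 0, 0, 0], [0, 0.004, 0, 0, 0, 0, 0], [0, 0.004, 0, 0, 0, 0, 0]]
  ]
}}

```text
clock: 14.08
tool_pos: [0.6063, -0.0087, 0.0776]
orientation: [-179.9, 0.4, -94.1]
force: [-5.4, 28.2, 3.0]
opening: 0.0003
gripper_force: 14.0
```

Emit:
{"name": "jog_arm", "arguments": {
  "plan": [
    [[0, -0.004, 0, 0, 0, 0, 0], [0, -0.02, 0, 0, 0, 0, 0], [0, -0.05, 0, 0, 0, 0, 0], [0, -0.08, 0, -0.05, 0, 0, 0], [0, -0.08, 0, -0.11, 0, 0, 0], [0, -0.14, 0, -0.12, 0, 0, 0], [0, -0.2, 0, -0.12, 0, 0, 0], [0, -0.2, 0, -0.12, 0, 0, 0]]
  ]
}}

```text
clock: 15.08
tool_pos: [0.6205, 0.189, 0.1973]
orientation: [-180.0, 0.0, -93.9]
force: [-0.9, -0.4, -0.0]
opening: 0.0002
gripper_force: 0.0
```

Run:
```python
from h import *
t=snap('top'); s=snap('side')
f=lambda s,a,b,w,h,k:cv2.resize(s['image'][b:b+h,a:a+w,::-1],None,fx=k,fy=k,interpolation=cv2.INTER_CUBIC)
cv2.imwrite('pics/p5.png',np.hstack([f(t,295,170,90,90,4.4),f(s,320,170,90,90,4.4)]))
```

```text
(no output)
```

View pics/p5.png

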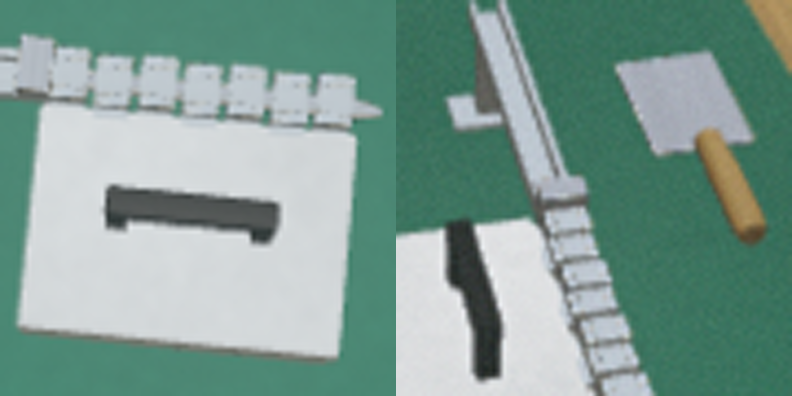

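The pin head is tight against the end knuckle (top crop (52,72)), the tip is out at (380,112), and the lid lies flat. Handing in.

```bash
python3 -c "
from plant import ctrl
print(ctrl.close_job())"
```

```text
the job is handed in; nothing more can be done
None
```

The lid is closed on the chamber with its knuckles in the gaps, and the pin is pushed fully home through all of them. I handed the job in at about 15 s; the hand-in gave no verdict, but the last pictures show the lid flat and the pin head tight against the hinge.

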